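# Pack the breaker kit for the control panel

## Robot

A 6-joint arm with a two-finger parallel gripper is mounted at the origin on the work surface. World frame = base frame: x ahead of the robot, y to its left, z up, the work surface at z = 0. Lengths are in m, angles in degrees, forces in N, time in s.
With the tool pointing down it reaches from about 0.3 to 0.75 m from the base axis. Payload 8.5 kg.
Tool frame: the origin (TCP) lies on the mounting face of the last link; the fingertips stand 173 mm ahead of it and the grasp point (between the pads) lies 155 mm ahead of it (env.tips_ahead is the distance from the TCP to the fingertips, in m); z points along the fingers, x is the direction in which the jaws open and shut, and the axes are right-handed (so a half turn about z gives the same grasp; the last joint's range is limited). The gripper opens to 85 mm and grips with 20 to 120 N. Pads are 22 mm wide; open, the fingers measure 114 mm over their backs; the gripper's body (76 mm by 85 mm) begins 54 mm behind the grasp point. The pads swing forward as they close: fully open they stand 13 mm farther back than shut.
Start: joints at [54.528, 21.807, 74.336, -0, 83.858, -12.336], TCP at [0.216, 0.506, 0.405] pointing down, gripper open.
Joint ranges: [-178.18, 178.18], [-50.72, 133.34], [12.68, 142.11], [-81.47, 261.47], [9.98, 163.14], [-165.26, 165.26]. Speed limits (degrees/s): [136.94, 136.94, 180, 180, 180, 180].

## Interface

Orientations are given as a 3x3 rotation matrix whose columns are the frame's x, y, z axes.
In Python, from rig import env gives the robot as it stands. The module is installed in compiled form; this text tells all that it offers.
- The arm moves only by the tool step_arm, never from a script. Its argument "increments" is a list of rows, each an object of numbers: "x", "y", "z": the shift along the tool's x, y, z in cm; "wx", "wy", "wz": the turn, a rotation vector about the tool's x, y, z in rad; "gripper": the finger opening in cm, from 0 to 8.54. A call has 1 to 20 rows; each row shifts and turns the commanded pose from where the row before left it, along the tool's axes as they then stand; what a row does not reach is not made up. A row lasts 1/10 s, in which the tool goes at most 50 mm and 8.59 degrees, less where a joint would pass 70% of its speed; a pose out of reach is approached as far as the arm can. A call with a gripper value outside its range is refused whole. The fingers move at their own pace and stop on an object; "newtons" is the grip in N (left out, the last holds). Time passes only in rows, so rows that do not move let the fingers close. It gives the time, the measured TCP pose, the force and the opening at its end, in the units of the state.
- env.observe(): the state, without advancing time (a new reading comes with each control period).
- env.get_image(name): name is "side" or "top" or "wrist"; returns a dict with "color" (420x560x3 uint8, blue, green, red), "camera_matrix" (3x3 intrinsics, pixels), "distortion" ([k1, k2, p1, p2, k3] as OpenCV has them; the pictures are not rectified), "rvec" (rotation vector, rad) and "tvec" (3), from world to camera coordinates, as OpenCV has them. Camera axes: x right, y down, z forward; pixel columns grow to the right and rows downward; lengths in m; the calibration is good to about 2 mm. A picture is of the moment at which its call begins. There is no depth.
- env.close_job(): hands the job in, once; it reports no verdict.
The state is a dict: "time_s": time; "q": joint angles; "qvel": joint speeds; "joint_efforts": joint torques, N m; "position": TCP position; "tool_rot": TCP orientation; "ft_force": force on the tool from outside, world axes, zero at the start; "wrist_torque": the same for the moment, N m; "grip_width": finger opening in m.
Only numpy, scipy, OpenCV 4.12 (cv2) and the standard library are available. Lean on these libraries where they do the work, as an engineer would, in place of code of your own. Each camera call takes 0.05 s, during which the arm holds its last target. There are 200 camera calls.

## Task

Pack the breaker kit: put each of the four two-pole circuit breakers with a green, blue, yellow or red toggle into the tray pocket whose floor card has the colour of its toggle, set down upright and flat on the pocket floor without tipping it over or dropping it. The two-pole breaker with the black toggle and the narrow single-pole breaker with the blue toggle are not part of the kit: leave them standing where they are.

Things in the scene. Friction and masses are not known exactly. Their poses are not given: they have to be found in the camera images.
- br_green_mid (a point): Off-white two-pole circuit breaker with a green toggle on top, of the kit. Loose, upright, about 0.24 kg. 85 mm long (own x), 36 wide (own y), 72 high (z up): full block up to 44 mm, nose 45 long x 36 wide to 62, toggle 20 x 32 to 72. Its long sides are flat and parallel up to 62 mm: grip across the 36 mm. This point is its centre, 36 mm above its underside.
- br_blue_mid (a point): Off-white two-pole circuit breaker with a blue toggle on top, of the kit. Loose, upright, about 0.24 kg. 85 mm long (own x), 36 wide (own y), 72 high (z up): full block up to 44 mm, nose 45 long x 36 wide to 62, toggle 20 x 32 to 72. Its long sides are flat and parallel up to 62 mm: grip across the 36 mm. This point is its centre, 36 mm above its underside.
- br_yellow_mid (a point): Off-white two-pole circuit breaker with a yellow toggle on top, of the kit. Loose, upright, about 0.24 kg. 85 mm long (own x), 36 wide (own y), 72 high (z up): full block up to 44 mm, nose 45 long x 36 wide to 62, toggle 20 x 32 to 72. Its long sides are flat and parallel up to 62 mm: grip across the 36 mm. This point is its centre, 36 mm above its underside.
- br_red_mid (a point): Off-white two-pole circuit breaker with a red toggle on top, of the kit. Loose, upright, about 0.24 kg. 85 mm long (own x), 36 wide (own y), 72 high (z up): full block up to 44 mm, nose 45 long x 36 wide to 62, toggle 20 x 32 to 72. Its long sides are flat and parallel up to 62 mm: grip across the 36 mm. This point is its centre, 36 mm above its underside.
- pocket_green_floor (a point): Pocket with a green floor card, one of four (2 x 2) in the fixed dark kit tray (264 x 198 mm). Recess 111 mm long (own x), 62 wide (own y), 13 deep; pockets 126 mm apart along x, 93 along y. Which colour is in which corner varies. This point is the centre of the recess floor, 9 mm above the bench; nothing of the tray rises above 23 mm. Own z is up.
- pocket_blue_floor (a point): Pocket with a blue floor card, one of four (2 x 2) in the fixed dark kit tray (264 x 198 mm). Recess 111 mm long (own x), 62 wide (own y), 13 deep; pockets 126 mm apart along x, 93 along y. Which colour is in which corner varies. This point is the centre of the recess floor, 9 mm above the bench; nothing of the tray rises above 23 mm. Own z is up.
- pocket_yellow_floor (a point): Pocket with a yellow floor card, one of four (2 x 2) in the fixed dark kit tray (264 x 198 mm). Recess 111 mm long (own x), 62 wide (own y), 13 deep; pockets 126 mm apart along x, 93 along y. Which colour is in which corner varies. This point is the centre of the recess floor, 9 mm above the bench; nothing of the tray rises above 23 mm. Own z is up.
- pocket_red_floor (a point): Pocket with a red floor card, one of four (2 x 2) in the fixed dark kit tray (264 x 198 mm). Recess 111 mm long (own x), 62 wide (own y), 13 deep; pockets 126 mm apart along x, 93 along y. Which colour is in which corner varies. This point is the centre of the recess floor, 9 mm above the bench; nothing of the tray rises above 23 mm. Own z is up.
- br_black_mid (a point): Look-alike that does not belong: two-pole breaker of exactly the kit breakers' shape and size (85 x 36 x 72 mm) but with a black toggle. This point is its centre, 36 mm above its underside; x along its length, z up.
- br_single_mid (a point): Look-alike, not of the kit: narrow single-pole breaker, blue toggle, 85 mm long (own x), 18 wide (own y), 72 high, easily knocked over. This point is its centre, 36 mm above its underside. Not listed: a screwdriver and a terminal strip, under 32 mm high, lie between the breakers; taller equipment stands well clear of the breakers and the tray.

How it is judged (in metres and radians):
At the end, for the whole second after the job is handed in: Each coloured two-pole breaker is in its own colour's pocket: centres within 20 mm horizontally, its centre at most 41 mm over the floor, upright within 0.1 rad, slower than 0.02 m/s. The black-toggle and single-pole breakers stand (0.1 rad) within 20 mm of their starts (horizontal distance between br_green_mid and pocket_green_floor below 0.02 m and z of br_green_mid in the frame of pocket_green_floor below 0.041 m and angle between each of br_green_mid, br_blue_mid, br_yellow_mid, br_red_mid, br_black_mid, br_single_mid's own z axis and vertical below 0.1 rad and linear speed of each of br_green, br_blue, br_yellow, br_red below 0.02 m/s and horizontal distance between br_blue_mid and pocket_blue_floor below 0.02 m and z of br_blue_mid in the frame of pocket_blue_floor below 0.041 m and horizontal distance between br_yellow_mid and pocket_yellow_floor below 0.02 m and z of br_yellow_mid in the frame of pocket_yellow_floor below 0.041 m and horizontal distance between br_red_mid and pocket_red_floor below 0.02 m and z of br_red_mid in the frame of pocket_red_floor below 0.041 m and distance of each of br_black_mid, br_single_mid from where it was at the start of the episode below 0.02 m); the robot touches nothing.
It fails at once if the black-toggle breaker is moved (more than 20 mm) or knocked over (distance of br_black_mid from where it was at the start of the episode above 0.02 m or angle between br_black_mid's own z axis and vertical above 0.5 rad).
It fails at once if the single-pole breaker is moved (more than 20 mm) or knocked over (distance of br_single_mid from where it was at the start of the episode above 0.02 m or angle between br_single_mid's own z axis and vertical above 0.5 rad).
It fails at once if a kit breaker is knocked over (tilted more than 0.8 rad) (angle between any of br_green_mid, br_blue_mid, br_yellow_mid, br_red_mid's own z axis and vertical above 0.8 rad).
It fails at once if a kit breaker is dropped or thrown (over 0.9 m/s, a fall of about 4 cm, while not gripped) ((linear speed of br_green above 0.9 m/s and contact force between br_green and the fingers below 0.05 N) or (linear speed of br_blue above 0.9 m/s and contact force between br_blue and the fingers below 0.05 N) or (linear speed of br_yellow above 0.9 m/s and contact force between br_yellow and the fingers below 0.05 N) or (linear speed of br_red above 0.9 m/s and contact force between br_red and the fingers below 0.05 N)).
It also fails if it takes over 122 s, if anything falls off the work surface, if the arm or the gripper's body presses on something with over 40 N, if the wrist force passes 120 N, or if a joint passes its speed limit or range.

## Working session

There is one attempt and no reset: what is moved stays moved. The work goes in short steps, Python scripts to look and compute and a tool call to move; the robot and the scene stay as the last step left them, time stands still between calls to the robot, and variables do not carry over. Pictures are saved under pics/ and viewed, about 12 in all and at most 16, crops included, and the job is handed in when it is done.

Besides the shell and the picture viewer there is one more tool, called after ">>>" as a command line: name --argument value ..., lists and objects as JSON in quotes. step_arm: Moves the arm, as the interface text tells. Its arguments: {"type":"object","properties":{"increments":{"type":"array"},"newtons":{"type":"number"}},"required":["increments"]}

```bash
mkdir -p pics; python3 - <<'E'
from rig import env
import cv2,pickle
o=env.observe();print(o['time_s'],o['position'],o['tool_rot'],o['grip_width'],env.tips_ahead)
d={}
for n in ('top','side','wrist'):
    d[n]=env.get_image(n);cv2.imwrite(f'pics/{n}0.png',d[n]['color'])
    print(n,d[n]['camera_matrix'].round(1).tolist(),d[n]['rvec'].ravel(),d[n]['tvec'].ravel())
pickle.dump(d,open('d0.pkl','wb'))
E
```

```text
0.0 [0.21606683 0.50572116 0.40411028] [[ 3.92896970e-01  9.19582122e-01 -8.31386753e-04]
 [ 9.19581403e-01 -3.92897737e-01 -1.18809140e-03]
 [-1.41919759e-03 -2.97730285e-04 -9.99998949e-01]] 0.08515218868089686 0.1734
top [[443.4, 0.0, 290.2], [0.0, 443.4, 208.2], [0.0, 0.0, 1.0]] [ 2.15282779 -2.21917489  0.08071658] [0.03506485 0.51417842 0.98014511]
side [[403.6, 0.0, 281.6], [0.0, 403.6, 210.1], [0.0, 0.0, 1.0]] [ 2.19086255 -0.30873546  0.14427412] [-0.48506216  0.17659005  0.72853204]
wrist [[313.9, 0.0, 277.8], [0.0, 313.9, 213.6], [0.0, 0.0, 1.0]] [-2.40655217 -1.58958608 -0.23799802] [-0.55100551 -0.03837913  0.37919822]
```

View pics/top0.png

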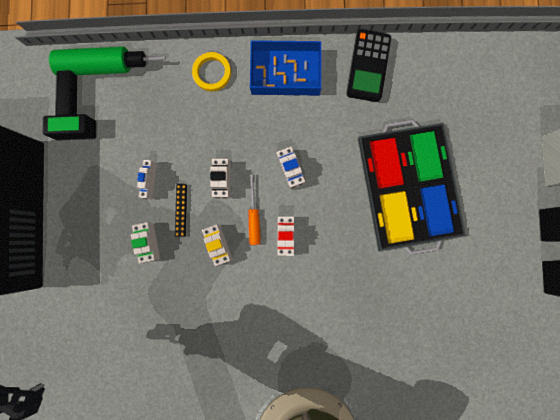

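View pics/side0.png

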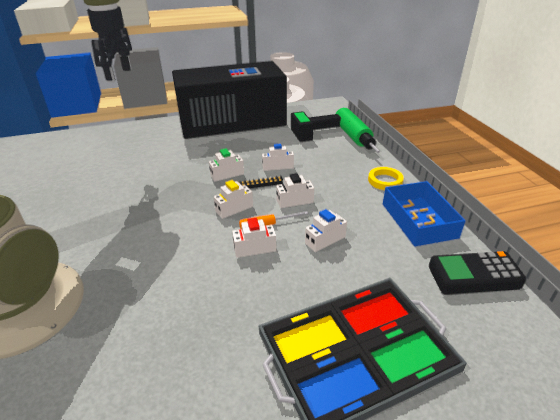

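View pics/wrist0.png

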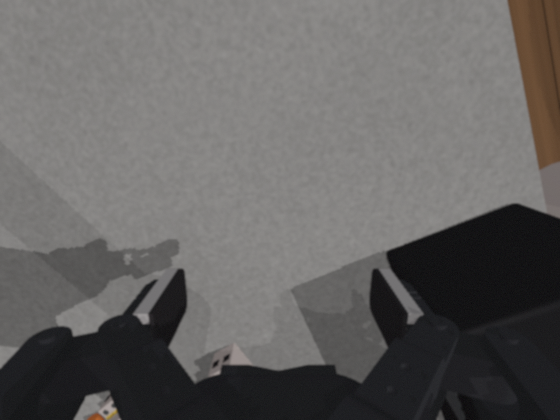

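The top view shows the breakers' toggles: green (139,242), yellow (211,244), red (286,236), blue (291,166), black (219,176), single (143,179). The pockets are red (387,162), green (427,155), yellow (397,217) and blue (437,209). The side view shows all of them too: green (225,154), yellow (233,186), red (254,224), blue (327,216). The wrist view shows mostly bench.

```bash
cat > h.py <<'E'
import numpy as np,cv2
def Rt(d): return cv2.Rodrigues(d['rvec'])[0],np.ravel(d['tvec'])
def und(d,p): return cv2.undistortPoints(np.float64(p).reshape(-1,1,2),d['camera_matrix'],np.float64(d['distortion'])).reshape(-1,2)
def tri(a,pa,b,pb):
    P=[np.c_[Rt(d)] if 0 else np.hstack([Rt(d)[0],Rt(d)[1][:,None]]) for d in (a,b)]
    X=cv2.triangulatePoints(P[0],P[1],und(a,pa).T,und(b,pb).T);return (X[:3]/X[3]).T
def plane(d,p,z):
    R,t=Rt(d);c=-R.T@t;r=np.c_[und(d,p),np.ones(len(np.reshape(p,(-1,2))))]@R
    return c+r*((z-c[2])/r[:,2])[:,None]
def proj(d,X): return cv2.projectPoints(np.float64(X),d['rvec'],d['tvec'],d['camera_matrix'],np.float64(d['distortion']))[0].reshape(-1,2)
H={'red':(0,6),'green':(50,75),'blue':(105,128),'yellow':(20,33)}
def mask(im,c):
    h=cv2.cvtColor(im,cv2.COLOR_BGR2HSV);lo,hi=H[c]
    m=cv2.inRange(h,(lo,130,60),(hi,255,255))
    if c=='red': m|=cv2.inRange(h,(174,130,60),(180,255,255))
    return m
def blobs(im,c,amin=30):
    n,l,s,ce=cv2.connectedComponentsWithStats(mask(im,c))
    return [(ce[i].round(1).tolist(),int(s[i,4])) for i in range(1,n) if s[i,4]>=amin]
E
python3 - <<'E'
from h import *;import pickle
d=pickle.load(open('d0.pkl','rb'))
from rig import env
for c in H:
    for n in ('top','side'): print(c,n,blobs(d[n]['color'],c))
R,t=Rt(d['wrist']);o=env.observe();T=o['tool_rot']
print('cam in tool',T.T@(-R.T@t-o['position']),'\n',(T.T@R.T).round(3))
E
```

```text
red top [([385.5, 162.7], 1368), ([403.6, 158.9], 69), ([285.5, 223.5], 32), ([285.0, 235.1], 133), ([285.5, 247.5], 32)]
red side [([252.9, 223.8], 120), ([362.6, 293.8], 80), ([374.7, 313.5], 1671)]
green top [([88.6, 60.4], 1877), ([366.5, 81.1], 524), ([63.0, 123.5], 442), ([426.1, 155.9], 1211), ([443.2, 152.3], 63), ([410.4, 158.1], 55), ([138.6, 242.4], 126)]
green side [([352.4, 124.9], 640), ([301.6, 116.9], 112), ([224.6, 152.2], 57), ([455.5, 267.2], 534), ([394.1, 333.2], 96), ([407.4, 355.8], 2121), ([424.9, 372.3], 117)]
blue top [([285.7, 67.0], 3405), ([290.4, 164.5], 126), ([140.7, 176.6], 53), ([435.8, 210.0], 1331), ([454.0, 206.7], 66)]
blue side [([39.5, 81.3], 8066), ([250.4, 70.3], 49), ([277.4, 145.8], 34), ([422.9, 213.0], 3294), ([326.6, 215.2], 123), ([325.7, 361.7], 119), ([338.1, 388.2], 2839)]
yellow top [([211.1, 71.0], 742), ([395.6, 217.0], 1432), ([414.0, 213.8], 71), ([211.0, 233.7], 33), ([213.4, 245.1], 141), ([219.5, 256.1], 34)]
yellow side [([384.4, 177.0], 505), ([231.5, 184.9], 100), ([299.3, 317.2], 99), ([309.4, 339.2], 2043)]
cam in tool [ 0.0010086  -0.07459115  0.03044791] 
 [[ 1.     0.     0.001]
 [-0.     0.956  0.293]
 [-0.001 -0.293  0.956]]
```

```bash
python3 - <<'E'
from h import *;import pickle
d=pickle.load(open('d0.pkl','rb'));a,b=d['top'],d['side']
br={'green':([138.6,242.4],[224.6,152.2]),'blue':([290.4,164.5],[326.6,215.2]),'yellow':([213.4,245.1],[231.5,184.9]),'red':([285,235.1],[252.9,223.8]),'single':([140.7,176.6],[277.4,145.8])}
pk={'green':([426.1,155.9],[407.4,355.8]),'blue':([435.8,210],[338.1,388.2]),'yellow':([395.6,217],[309.4,339.2]),'red':([385.5,162.7],[374.7,313.5])}
for k,v in br.items(): print('br',k,tri(a,v[0],b,v[1]).round(4),'top@72',plane(a,v[0],.071).round(4))
for k,v in pk.items(): print('pk',k,tri(a,v[0],b,v[1]).round(4),'top@9',plane(a,v[0],.009).round(4), 'side',plane(b,v[1],.009).round(4))
# white blocks in top: orientation
h=cv2.cvtColor(a['color'],cv2.COLOR_BGR2HSV)
m=cv2.inRange(h,(0,0,185),(180,70,255))
for k,v in br.items():
    m|=mask(a['color'],k if k!='single' else 'blue')
m[:130]=0;m[280:]=0;m[:,340:]=0
m=cv2.morphologyEx(m,cv2.MORPH_CLOSE,np.ones((5,5)))
cs,_=cv2.findContours(m,cv2.RETR_EXTERNAL,cv2.CHAIN_APPROX_NONE)
for c in cs:
    if cv2.contourArea(c)<150: continue
    M=cv2.moments(c);ce=np.array([M['m10'],M['m01']])/M['m00']
    W=plane(a,c.reshape(-1,2),.053)[:,:2];r=cv2.minAreaRect(np.float32(W*1000))
    f=cv2.fitLine(np.float32(W),cv2.DIST_L2,0,.001,.001).ravel()
    print(ce.round(0),plane(a,ce,.053).round(3),[np.round(x,1) for x in r],'axis deg',np.degrees(np.arctan2(f[1],f[0])).round(1))
# wide crop
cv2.imwrite('pics/topc.png',cv2.resize(a['color'][140:275,115:325],None,fx=3.8,fy=3.8,interpolation=cv2.INTER_CUBIC))
E
```

```text
br green [[0.448  0.3463 0.0678]] top@72 [[0.448  0.3452 0.071 ]]
br blue [[0.6058 0.0164 0.068 ]] top@72 [[0.6054 0.0163 0.071 ]]
br yellow [[0.4378 0.1856 0.068 ]] top@72 [[0.4377 0.185  0.071 ]]
br red [[0.4542 0.0325 0.0671]] top@72 [[0.4544 0.0324 0.071 ]]
br single [[0.5897 0.3409 0.0678]] top@72 [[0.5893 0.3398 0.071 ]]
pk green [[ 0.6256 -0.2954  0.0151]] top@9 [[ 0.6271 -0.2976  0.009 ]] side [[ 0.6282 -0.2921  0.009 ]]
pk blue [[ 0.5017 -0.3126  0.011 ]] top@9 [[ 0.5015 -0.3132  0.009 ]] side [[ 0.5026 -0.3116  0.009 ]]
pk yellow [[ 0.4888 -0.2196  0.0106]] top@9 [[ 0.4884 -0.2199  0.009 ]] side [[ 0.4897 -0.2187  0.009 ]]
pk red [[ 0.6141 -0.2023  0.0113]] top@9 [[ 0.6138 -0.2026  0.009 ]] side [[ 0.6161 -0.2007  0.009 ]]
[214. 245.] [[0.437 0.186 0.053]] [array([437.4, 185.8]), array([81.2, 37.5]), np.float64(19.2)] axis deg 19.2
[141. 242.] [[0.448 0.347 0.053]] [array([447.2, 347. ]), array([81.6, 40.8]), np.float64(9.8)] axis deg 10.4
[285. 236.] [[0.452 0.032 0.053]] [array([452.7,  32.6]), array([34.6, 82.1]), np.float64(88.2)] axis deg -1.6
[219. 188.] [[0.561 0.174 0.053]] [array([560.4, 174.7]), array([37.6, 33. ]), np.float64(88.2)] axis deg 45.0
[143. 179.] [[0.588 0.342 0.053]] [array([588.2, 341.3]), array([23.9, 83.2]), np.float64(82.8)] axis deg -6.9
[219. 165.] [[0.613 0.173 0.053]] [array([613.4, 173.8]), array([36.4, 26.8]), np.float64(84.3)] axis deg -79.9
[290. 166.] [[0.604 0.017 0.053]] [array([604.4,  16.4]), array([83. , 36.8]), np.float64(19.0)] axis deg 19.0
```

View pics/topc.png

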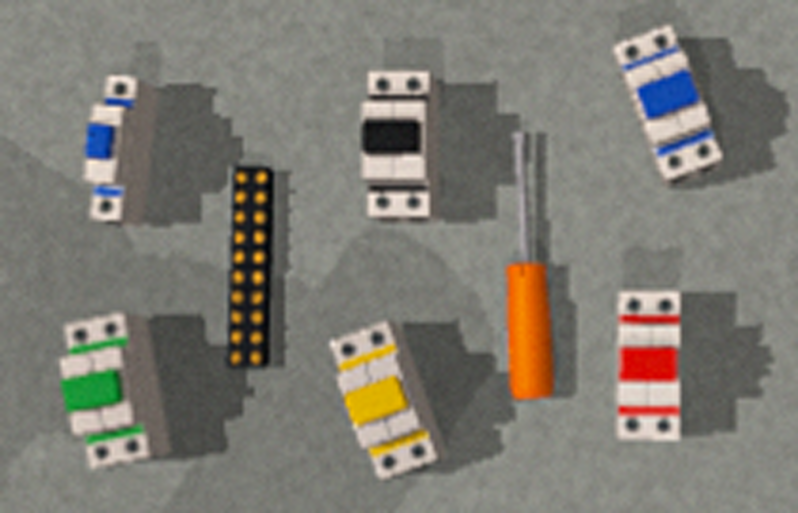

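The crop shows all six breakers clearly, long axes roughly along world x. The terminal strip is at crop (251,265) and the screwdriver handle at (530,330). I'll go above green first, with a narrowed jaw.

>>> step_arm --increments '[{"wz":-0.1445,"gripper":6},{"wz":-0.1445},{"wz":-0.1445},{"wz":-0.1445},{"x":-2.48,"y":2.51,"z":1.3},{"x":-2.48,"y":2.51,"z":1.3},{"x":-2.48,"y":2.51,"z":1.3},{"x":-2.48,"y":2.51,"z":1.3},{"x":-2.48,"y":2.51,"z":1.3},{"x":-2.48,"y":2.51,"z":1.3},{"x":-2.48,"y":2.51,"z":1.3},{"x":-2.48,"y":2.51,"z":1.3},{},{},{}]' --newtons 60

```text
invalid input at $.increments[0]: expected keys x, y, z, wx, wy, wz, gripper
```

```bash
cat >> h.py <<'E'
def go(o,x,y,z,yaw):
    """turn (rad about tool z) first, then shift in cm in the turned tool frame"""
    R=o['tool_rot'];cur=np.arctan2(R[1,0],R[0,0]);t=np.radians(yaw);
    w=-(t-cur);Rn=np.c_[[np.cos(t),np.sin(t),0],[np.sin(t),-np.cos(t),0],[0,0,-1]]
    s=Rn.T@(np.array([x,y,z])-o['position'])*100
    print('wz %.3f shift cm'%w,s.round(2),'tilt',R[:,2].round(4)[:2])
def look(c,env,name,near):
    """toggle centre and long-axis yaw (deg) from the wrist camera: nearest blobs to 'near' on the z=.07 plane"""
    d=env.get_image('wrist');cv2.imwrite(f'pics/{name}.png',d['color'])
    m=mask(d['color'],c);cs,_=cv2.findContours(m,cv2.RETR_EXTERNAL,cv2.CHAIN_APPROX_NONE)
    out=[]
    for k in cs:
        if cv2.contourArea(k)<25: continue
        W=plane(d,k.reshape(-1,2),.072)[:,:2]
        if np.linalg.norm(W.mean(0)-near)<.07:
            r=cv2.minAreaRect(np.float32(W*1000));out.append((cv2.contourArea(k),r))
            print('blob px',k.reshape(-1,2).mean(0).round(0),'area',cv2.contourArea(k),'ctr',np.round(r[0],1),'size',np.round(r[1],1),'ang',round(r[2],1))
    return d
E
python3 - <<'E'
from h import *;from rig import env
o=env.observe();print(o['time_s'],o['position'],o['grip_width'],o['q'])
go(o,.448,.346,.198,100)
d=look('green',env,'w1',np.array([.448,.346]))
E
```

```text
0.15 [0.2160881  0.50574684 0.40427868] 0.08542157380239988 [ 5.45288573e+01  2.18328034e+01  7.43694200e+01 -1.76860755e-03
  8.38572711e+01 -1.23376366e+01]
wz -0.578 shift cm [-19.76  20.06  20.63] tilt [-0.0006 -0.0009]
```

View pics/w1.png

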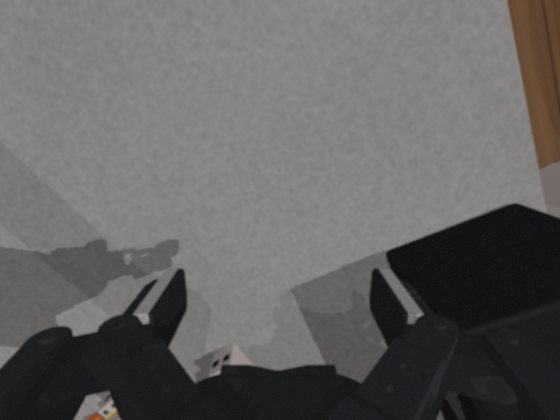

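The call was refused because every row needs all its keys, so this picture is unchanged. I'm resending it with full rows.

>>> step_arm --increments '[{"x":0,"y":0,"z":0,"wx":0,"wy":0,"wz":-0.1445,"gripper":6},{"x":0,"y":0,"z":0,"wx":0,"wy":0,"wz":-0.1445,"gripper":6},{"x":0,"y":0,"z":0,"wx":0,"wy":0,"wz":-0.1445,"gripper":6},{"x":0,"y":0,"z":0,"wx":0,"wy":0,"wz":-0.1445,"gripper":6},{"x":-2.48,"y":2.51,"z":1.3,"wx":0,"wy":0,"wz":0,"gripper":6},{"x":-2.48,"y":2.51,"z":1.3,"wx":0,"wy":0,"wz":0,"gripper":6},{"x":-2.48,"y":2.51,"z":1.3,"wx":0,"wy":0,"wz":0,"gripper":6},{"x":-2.48,"y":2.51,"z":1.3,"wx":0,"wy":0,"wz":0,"gripper":6},{"x":-2.48,"y":2.51,"z":1.3,"wx":0,"wy":0,"wz":0,"gripper":6},{"x":-2.48,"y":2.51,"z":1.3,"wx":0,"wy":0,"wz":0,"gripper":6},{"x":-2.48,"y":2.51,"z":1.3,"wx":0,"wy":0,"wz":0,"gripper":6},{"x":-2.48,"y":2.51,"z":1.3,"wx":0,"wy":0,"wz":0,"gripper":6},{"x":0,"y":0,"z":0,"wx":0,"wy":0,"wz":0,"gripper":6},{"x":0,"y":0,"z":0,"wx":0,"wy":0,"wz":0,"gripper":6},{"x":0,"y":0,"z":0,"wx":0,"wy":0,"wz":0,"gripper":6}]' --newtons 60

```text
time_s: 1.7
position: [0.4476, 0.3457, 0.3011]
tool_rot: [[-0.174, 0.985, 0.0], [0.985, 0.174, 0.0], [0.0, 0.0, -1.0]]
ft_force: [-0.8, 0.9, -0.4]
grip_width: 0.0601
```

```bash
python3 - <<'E'
from h import *;from rig import env
d=look('green',env,'w2',np.array([.448,.346]))
go(env.observe(),.448,.346,.198,100)
E
```

```text
blob px [280. 231.] area 1089.0 ctr [446.6 348.2] size [18.7 28.6] ang 10.0
blob px [280. 187.] area 83.5 ctr [416.7 342.8] size [ 1.3 27.1] ang 10.0
wz 0.001 shift cm [ 0.    0.06 10.32] tilt [0.0004 0.0004]
```

View pics/w2.png

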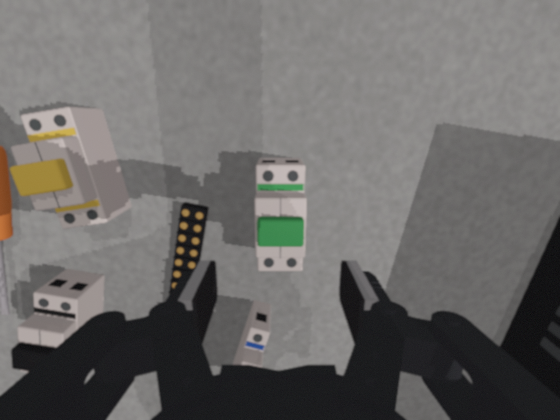

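The wrist view shows the green breaker centred between the fingers at (280,225), aligned with the jaws (10.0°), and the strip is clear of the left finger. Descending and gripping.

>>> step_arm --increments '[{"x":0.1,"y":0,"z":2,"wx":0,"wy":0,"wz":0,"gripper":6},{"x":0,"y":0,"z":2,"wx":0,"wy":0,"wz":0,"gripper":6},{"x":0,"y":0,"z":2,"wx":0,"wy":0,"wz":0,"gripper":6},{"x":0,"y":0,"z":2,"wx":0,"wy":0,"wz":0,"gripper":6},{"x":0,"y":0,"z":1.3,"wx":0,"wy":0,"wz":0,"gripper":6},{"x":0,"y":0,"z":1,"wx":0,"wy":0,"wz":0,"gripper":6},{"x":0,"y":0,"z":0,"wx":0,"wy":0,"wz":0,"gripper":6},{"x":0,"y":0,"z":0,"wx":0,"wy":0,"wz":0,"gripper":6},{"x":0,"y":0,"z":0,"wx":0,"wy":0,"wz":0,"gripper":4.2},{"x":0,"y":0,"z":0,"wx":0,"wy":0,"wz":0,"gripper":3.8},{"x":0,"y":0,"z":0,"wx":0,"wy":0,"wz":0,"gripper":3},{"x":0,"y":0,"z":0,"wx":0,"wy":0,"wz":0,"gripper":2},{"x":0,"y":0,"z":0,"wx":0,"wy":0,"wz":0,"gripper":2},{"x":0,"y":0,"z":0,"wx":0,"wy":0,"wz":0,"gripper":2},{"x":0,"y":0,"z":0,"wx":0,"wy":0,"wz":0,"gripper":2},{"x":0,"y":0,"z":-0.3,"wx":0,"wy":0,"wz":0,"gripper":2},{"x":0,"y":0,"z":-0.7,"wx":0,"wy":0,"wz":0,"gripper":2},{"x":0,"y":0,"z":-1,"wx":0,"wy":0,"wz":0,"gripper":2},{"x":0,"y":0,"z":0,"wx":0,"wy":0,"wz":0,"gripper":2},{"x":0,"y":0,"z":0,"wx":0,"wy":0,"wz":0,"gripper":2}]' --newtons 60

```text
time_s: 3.75
position: [0.448, 0.3461, 0.218]
tool_rot: [[-0.173, 0.985, 0.0], [0.985, 0.173, 0.0], [0.0, 0.001, -1.0]]
ft_force: [0.2, 0.2, -2.7]
grip_width: 0.0353
```

```bash
python3 - <<'E'
from h import *;from rig import env
look('green',env,'w3',np.array([.448,.346]))
o=env.observe();print(o['position'],o['ft_force'],o['grip_width'])
go(o,.6273,-.2944,.34,97.9)
E
```

```text
blob px [278. 323.] area 4351.0 ctr [459.4 349.2] size [26.9 36.4] ang 10.0
blob px [278. 236.] area 522.5 ctr [419.4 342.1] size [ 3.  30.1] ang 10.0
[0.44798848 0.34608245 0.21770966] [ 0.39050684  0.06292491 -2.12805031] 0.035783137944481
wz 0.036 shift cm [-65.9    8.96 -12.23] tilt [-0.0001 -0.0001]
```

>>> step_arm --increments '[{"x":0,"y":0,"z":-1.5,"wx":0,"wy":0,"wz":0.018,"gripper":2},{"x":0,"y":0,"z":-3,"wx":0,"wy":0,"wz":0.018,"gripper":2},{"x":0,"y":0,"z":-3.5,"wx":0,"wy":0,"wz":0,"gripper":2},{"x":-1.5,"y":0.2,"z":-3,"wx":0,"wy":0,"wz":0,"gripper":2},{"x":-3,"y":0.4,"z":-1.2,"wx":0,"wy":0,"wz":0,"gripper":2},{"x":-4.2,"y":0.57,"z":0,"wx":0,"wy":0,"wz":0,"gripper":2},{"x":-4.2,"y":0.57,"z":0,"wx":0,"wy":0,"wz":0,"gripper":2},{"x":-4.2,"y":0.57,"z":0,"wx":0,"wy":0,"wz":0,"gripper":2},{"x":-4.2,"y":0.57,"z":0,"wx":0,"wy":0,"wz":0,"gripper":2},{"x":-4.2,"y":0.57,"z":0,"wx":0,"wy":0,"wz":0,"gripper":2},{"x":-4.2,"y":0.57,"z":0,"wx":0,"wy":0,"wz":0,"gripper":2},{"x":-4.2,"y":0.57,"z":0,"wx":0,"wy":0,"wz":0,"gripper":2},{"x":-4.2,"y":0.57,"z":0,"wx":0,"wy":0,"wz":0,"gripper":2},{"x":-4.2,"y":0.57,"z":0,"wx":0,"wy":0,"wz":0,"gripper":2},{"x":-4.2,"y":0.57,"z":0,"wx":0,"wy":0,"wz":0,"gripper":2},{"x":-4.2,"y":0.57,"z":0,"wx":0,"wy":0,"wz":0,"gripper":2},{"x":-4.2,"y":0.57,"z":0,"wx":0,"wy":0,"wz":0,"gripper":2},{"x":-4.2,"y":0.57,"z":0,"wx":0,"wy":0,"wz":0,"gripper":2},{"x":-4.2,"y":0.57,"z":0,"wx":0,"wy":0,"wz":0,"gripper":2},{"x":-1.6,"y":0.2,"z":0,"wx":0,"wy":0,"wz":0,"gripper":2}]'

```text
time_s: 5.8
position: [0.6245, -0.2884, 0.3383]
tool_rot: [[-0.135, 0.991, -0.001], [0.991, 0.135, -0.0], [0.0, -0.001, -1.0]]
ft_force: [-0.5, 0.8, -3.2]
grip_width: 0.0352
```

```bash
python3 - <<'E'
from h import *;from rig import env
d=env.get_image('wrist');cv2.imwrite('pics/w4.png',d['color'])
for c in H:
    for p,a in blobs(d['color'],c,800): print(c,p,a,plane(d,p,.009).round(4))
o=env.observe();print(o['position'],o['ft_force'],o['grip_width'],o['q'].round(1) if hasattr(o['q'],'round') else o['q'])
go(o,.6273,-.2944,.211,97.9)
E
```

```text
red [369.1, 195.1] 6995 [[ 0.6108 -0.1989  0.009 ]]
green [261.2, 159.9] 1232 [[ 0.5911 -0.3077  0.009 ]]
green [278.0, 323.3] 4443 [[ 0.7685 -0.2674  0.009 ]]
blue [271.0, 60.8] 9038 [[ 0.505  -0.3095  0.009 ]]
blue [533.3, 374.9] 1635 [[0.7994 0.0434 0.009 ]]
yellow [380.0, 60.8] 8793 [[ 0.4921 -0.2157  0.009 ]]
[ 0.6245343  -0.2891991   0.33809551] [-2.06900526 -0.49686723 -4.13390718] 0.03503011059668018 [-3.470e+01  3.870e+01  5.540e+01 -1.000e-01  8.600e+01 -1.324e+02]
wz -0.003 shift cm [-0.55  0.2  12.71] tilt [-0.001  -0.0004]
```

View pics/w4.png

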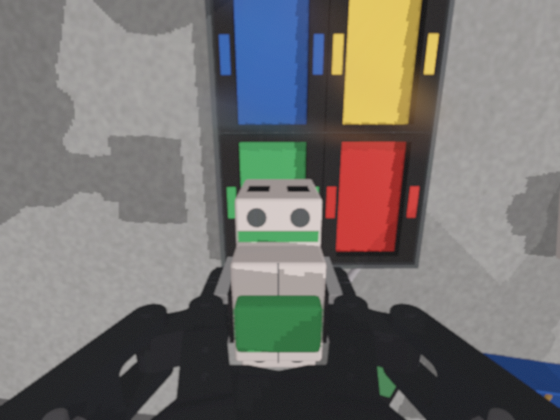

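The wrist view shows the green breaker held upright above the green pocket, with red, blue and yellow pockets where I computed them (the red card centre agrees within about 4 mm). Lowering.

>>> step_arm --increments '[{"x":-0.55,"y":0.2,"z":1,"wx":0,"wy":0,"wz":0,"gripper":2},{"x":0,"y":0,"z":2,"wx":0,"wy":0,"wz":0,"gripper":2},{"x":0,"y":0,"z":2.5,"wx":0,"wy":0,"wz":0,"gripper":2},{"x":0,"y":0,"z":2.5,"wx":0,"wy":0,"wz":0,"gripper":2},{"x":0,"y":0,"z":2,"wx":0,"wy":0,"wz":0,"gripper":2},{"x":0,"y":0,"z":1.2,"wx":0,"wy":0,"wz":0,"gripper":2},{"x":0,"y":0,"z":0.8,"wx":0,"wy":0,"wz":0,"gripper":2},{"x":0,"y":0,"z":0.4,"wx":0,"wy":0,"wz":0,"gripper":2},{"x":0,"y":0,"z":0.3,"wx":0,"wy":0,"wz":0,"gripper":2},{"x":0,"y":0,"z":0.2,"wx":0,"wy":0,"wz":0,"gripper":2},{"x":0,"y":0,"z":0,"wx":0,"wy":0,"wz":0,"gripper":2},{"x":0,"y":0,"z":0,"wx":0,"wy":0,"wz":0,"gripper":2},{"x":0,"y":0,"z":0,"wx":0,"wy":0,"wz":0,"gripper":2}]'

```text
time_s: 7.15
position: [0.6272, -0.2898, 0.2111]
tool_rot: [[-0.138, 0.99, 0.001], [0.99, 0.138, -0.0], [-0.0, 0.0, -1.0]]
ft_force: [-0.4, 0.6, -1.9]
grip_width: 0.0349
```

>>> step_arm --increments '[{"x":-0.45,"y":0,"z":0,"wx":0,"wy":0,"wz":0,"gripper":2},{"x":0,"y":0,"z":0.1,"wx":0,"wy":0,"wz":0,"gripper":2},{"x":0,"y":0,"z":0.1,"wx":0,"wy":0,"wz":0,"gripper":2},{"x":0,"y":0,"z":0.1,"wx":0,"wy":0,"wz":0,"gripper":2},{"x":0,"y":0,"z":0,"wx":0,"wy":0,"wz":0,"gripper":2},{"x":0,"y":0,"z":0,"wx":0,"wy":0,"wz":0,"gripper":2},{"x":0,"y":0,"z":0,"wx":0,"wy":0,"wz":0,"gripper":2}]'

```text
time_s: 7.85
position: [0.6278, -0.2942, 0.2077]
tool_rot: [[-0.138, 0.99, 0.0], [0.99, 0.138, -0.0], [-0.0, 0.0, -1.0]]
ft_force: [0.5, -0.4, -2.0]
grip_width: 0.0354
```

>>> step_arm --increments '[{"x":0,"y":0,"z":0.08,"wx":0,"wy":0,"wz":0,"gripper":2},{"x":0,"y":0,"z":0.05,"wx":0,"wy":0,"wz":0,"gripper":2},{"x":0,"y":0,"z":0,"wx":0,"wy":0,"wz":0,"gripper":2},{"x":0,"y":0,"z":0,"wx":0,"wy":0,"wz":0,"gripper":2}]'

```text
time_s: 8.25
position: [0.6277, -0.2941, 0.2076]
tool_rot: [[-0.138, 0.99, 0.0], [0.99, 0.138, -0.0], [-0.0, 0.0, -1.0]]
ft_force: [-3.4, 2.5, 6.8]
grip_width: 0.0355
```

Contact with the floor at TCP z 0.2076, as expected. Releasing and backing out, then going on to yellow.

>>> step_arm --increments '[{"x":0,"y":0,"z":0,"wx":0,"wy":0,"wz":0,"gripper":4},{"x":0,"y":0,"z":0,"wx":0,"wy":0,"wz":0,"gripper":5},{"x":0,"y":0,"z":0,"wx":0,"wy":0,"wz":0,"gripper":6},{"x":0,"y":0,"z":0,"wx":0,"wy":0,"wz":0,"gripper":6},{"x":0,"y":0,"z":0,"wx":0,"wy":0,"wz":0,"gripper":6},{"x":0,"y":0,"z":-1,"wx":0,"wy":0,"wz":0,"gripper":6},{"x":0,"y":0,"z":-2,"wx":0,"wy":0,"wz":0,"gripper":6},{"x":0,"y":0,"z":-3,"wx":0,"wy":0,"wz":0,"gripper":6},{"x":0,"y":0,"z":-4,"wx":0,"wy":0,"wz":0,"gripper":6},{"x":0,"y":0,"z":-2,"wx":0,"wy":0,"wz":-0.1,"gripper":6},{"x":0,"y":0,"z":0,"wx":0,"wy":0,"wz":-0.097,"gripper":6}]'

```text
time_s: 9.35
position: [0.6278, -0.2941, 0.3315]
tool_rot: [[-0.333, 0.943, 0.006], [0.943, 0.333, -0.004], [-0.006, 0.005, -1.0]]
ft_force: [0.5, -0.4, 0.7]
grip_width: 0.0602
```

>>> step_arm --increments '[{"x":2,"y":-0.1,"z":0,"wx":0,"wy":0,"wz":0,"gripper":6},{"x":4,"y":-0.17,"z":0,"wx":0,"wy":0,"wz":0,"gripper":6},{"x":4,"y":-0.17,"z":0,"wx":0,"wy":0,"wz":0,"gripper":6},{"x":4,"y":-0.17,"z":0,"wx":0,"wy":0,"wz":0,"gripper":6},{"x":4,"y":-0.17,"z":0,"wx":0,"wy":0,"wz":0,"gripper":6},{"x":4,"y":-0.17,"z":0,"wx":0,"wy":0,"wz":0,"gripper":6},{"x":4,"y":-0.17,"z":0,"wx":0,"wy":0,"wz":0,"gripper":6},{"x":4,"y":-0.17,"z":0,"wx":0,"wy":0,"wz":0,"gripper":6},{"x":4,"y":-0.17,"z":0,"wx":0,"wy":0,"wz":0,"gripper":6},{"x":4,"y":-0.17,"z":0,"wx":0,"wy":0,"wz":0,"gripper":6},{"x":4,"y":-0.17,"z":0,"wx":0,"wy":0,"wz":0,"gripper":6},{"x":4,"y":-0.17,"z":0,"wx":0,"wy":0,"wz":0,"gripper":6},{"x":4,"y":-0.17,"z":0,"wx":0,"wy":0,"wz":0,"gripper":6},{"x":1.6,"y":0,"z":0,"wx":0,"wy":0,"wz":0,"gripper":6},{"x":0,"y":0,"z":0,"wx":0,"wy":0,"wz":0,"gripper":6},{"x":0,"y":0,"z":0,"wx":0,"wy":0,"wz":0,"gripper":6},{"x":0,"y":0,"z":0,"wx":0,"wy":0,"wz":0,"gripper":6},{"x":0,"y":0,"z":0,"wx":0,"wy":0,"wz":0,"gripper":6}]'

```text
time_s: 11.15
position: [0.4383, 0.1852, 0.3265]
tool_rot: [[-0.328, 0.945, 0.0], [0.945, 0.328, -0.0], [-0.0, 0.0, -1.0]]
ft_force: [-0.7, -1.3, -0.5]
grip_width: 0.06
```

```bash
python3 - <<'E'
from h import *;from rig import env
t=env.get_image('top');cv2.imwrite('pics/t5.png',t['color'])
for p,a in blobs(t['color'],'green',80): print(p,a,plane(t,p,.078).round(4))
look('yellow',env,'w5',np.array([.437,.186]))
go(env.observe(),.4375,.1857,.198,109.2)
E
```

```text
[88.7, 60.4] 1882 [[0.851 0.454 0.078]]
[366.5, 81.1] 524 [[ 0.7828 -0.1546  0.078 ]]
[63.0, 123.5] 445 [[0.7109 0.5092 0.078 ]]
[420.2, 160.4] 433 [[ 0.6051 -0.2622  0.078 ]]
[436.9, 150.2] 159 [[ 0.6263 -0.2998  0.078 ]]
blob px [280. 219.] area 948.0 ctr [437.2 187.6] size [19.8 30.3] ang 19.2
blob px [280. 180.] area 126.5 ctr [408.6 178. ] size [ 2.9 28.2] ang 19.2
wz -0.001 shift cm [ 0.05 -0.05 12.84] tilt [ 0.     -0.0001]
```

View pics/t5.png

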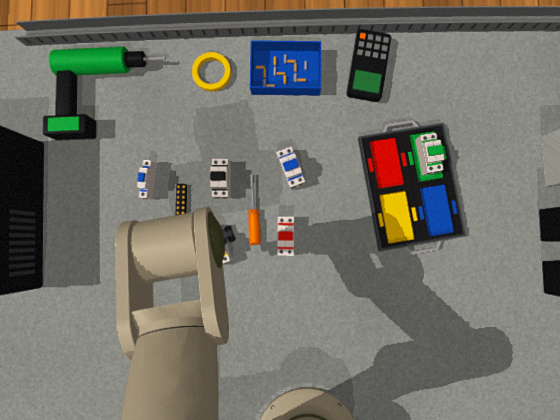

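View pics/w5.png

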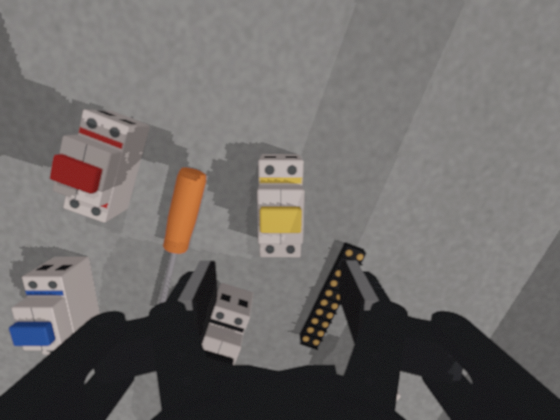

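Top view: green sits flat in the green pocket at (433,153), and everything else is unchanged. Wrist view: yellow is centred at (280,205) and aligned (19.2°), with screwdriver and strip clear of the fingers.

>>> step_arm --increments '[{"x":0.1,"y":0,"z":1.5,"wx":0,"wy":0,"wz":0,"gripper":6},{"x":0,"y":0,"z":3,"wx":0,"wy":0,"wz":0,"gripper":6},{"x":0,"y":0,"z":3,"wx":0,"wy":0,"wz":0,"gripper":6},{"x":0,"y":0,"z":2.5,"wx":0,"wy":0,"wz":0,"gripper":6},{"x":0,"y":0,"z":1.85,"wx":0,"wy":0,"wz":0,"gripper":6},{"x":0,"y":0,"z":1,"wx":0,"wy":0,"wz":0,"gripper":6},{"x":0,"y":0,"z":0,"wx":0,"wy":0,"wz":0,"gripper":6},{"x":0,"y":0,"z":0,"wx":0,"wy":0,"wz":0,"gripper":6},{"x":0,"y":0,"z":0,"wx":0,"wy":0,"wz":0,"gripper":4.2},{"x":0,"y":0,"z":0,"wx":0,"wy":0,"wz":0,"gripper":3.8},{"x":0,"y":0,"z":0,"wx":0,"wy":0,"wz":0,"gripper":3},{"x":0,"y":0,"z":0,"wx":0,"wy":0,"wz":0,"gripper":2},{"x":0,"y":0,"z":0,"wx":0,"wy":0,"wz":0,"gripper":2},{"x":0,"y":0,"z":0,"wx":0,"wy":0,"wz":0,"gripper":2},{"x":0,"y":0,"z":0,"wx":0,"wy":0,"wz":0,"gripper":2},{"x":0,"y":0,"z":-0.3,"wx":0,"wy":0,"wz":0,"gripper":2},{"x":0,"y":0,"z":-0.7,"wx":0,"wy":0,"wz":0,"gripper":2},{"x":0,"y":0,"z":-1,"wx":0,"wy":0,"wz":0,"gripper":2},{"x":0,"y":0,"z":0,"wx":0,"wy":0,"wz":0,"gripper":2},{"x":0,"y":0,"z":0,"wx":0,"wy":0,"wz":0,"gripper":2}]'

```text
time_s: 13.25
position: [0.4375, 0.187, 0.2183]
tool_rot: [[-0.329, 0.944, 0.001], [0.944, 0.329, 0.0], [-0.0, 0.001, -1.0]]
ft_force: [0.5, -0.4, -1.6]
grip_width: 0.0356
```

```bash
python3 - <<'E'
from h import *;from rig import env
o=env.observe();print(o['position'],o['ft_force'],o['grip_width'])
go(o,.4897,-.2196,.32,97.9)
E
```

```text
[0.43749983 0.18698558 0.21825573] [ 0.51062634 -0.41729342 -1.62136228] 0.03561978621193785
wz 0.197 shift cm [-40.99  -0.42 -10.17] tilt [0.0008 0.0001]
```

>>> step_arm --increments '[{"x":0,"y":0,"z":-1.5,"wx":0,"wy":0,"wz":0,"gripper":2},{"x":0,"y":0,"z":-3,"wx":0,"wy":0,"wz":0.065,"gripper":2},{"x":0,"y":0,"z":-3.2,"wx":0,"wy":0,"wz":0.067,"gripper":2},{"x":0,"y":0,"z":-2.5,"wx":0,"wy":0,"wz":0.065,"gripper":2},{"x":-2,"y":0,"z":0,"wx":0,"wy":0,"wz":0,"gripper":2},{"x":-4,"y":-0.05,"z":0,"wx":0,"wy":0,"wz":0,"gripper":2},{"x":-4,"y":-0.05,"z":0,"wx":0,"wy":0,"wz":0,"gripper":2},{"x":-4,"y":-0.05,"z":0,"wx":0,"wy":0,"wz":0,"gripper":2},{"x":-4,"y":-0.05,"z":0,"wx":0,"wy":0,"wz":0,"gripper":2},{"x":-4,"y":-0.05,"z":0,"wx":0,"wy":0,"wz":0,"gripper":2},{"x":-4,"y":-0.05,"z":0,"wx":0,"wy":0,"wz":0,"gripper":2},{"x":-4,"y":-0.05,"z":0,"wx":0,"wy":0,"wz":0,"gripper":2},{"x":-4,"y":-0.05,"z":0,"wx":0,"wy":0,"wz":0,"gripper":2},{"x":-4,"y":-0.02,"z":0,"wx":0,"wy":0,"wz":0,"gripper":2},{"x":-2,"y":0,"z":0,"wx":0,"wy":0,"wz":0,"gripper":2},{"x":-1,"y":0,"z":0,"wx":0,"wy":0,"wz":0,"gripper":2},{"x":0,"y":0,"z":0,"wx":0,"wy":0,"wz":0,"gripper":2},{"x":0,"y":0,"z":0,"wx":0,"wy":0,"wz":0,"gripper":2},{"x":0,"y":0,"z":0,"wx":0,"wy":0,"wz":0,"gripper":2}]'

```text
time_s: 15.15
position: [0.4898, -0.2183, 0.32]
tool_rot: [[-0.139, 0.99, -0.0], [0.99, 0.139, 0.0], [0.0, -0.0, -1.0]]
ft_force: [1.2, -0.4, -1.9]
grip_width: 0.0353
```

```bash
python3 - <<'E'
from h import *;from rig import env
o=env.observe();print(o['position'],o['ft_force'],o['grip_width'])
go(o,.4897,-.2196,.209,97.9)
E
```

```text
[ 0.48981462 -0.21831733  0.31999832] [ 1.15129875 -0.40346282 -1.90739077] 0.03526914656059264
wz 0.002 shift cm [-0.13 -0.03 11.1 ] tilt [-0.0003  0.0005]
```

>>> step_arm --increments '[{"x":-0.13,"y":0,"z":1,"wx":0,"wy":0,"wz":0,"gripper":2},{"x":0,"y":0,"z":2.5,"wx":0,"wy":0,"wz":0,"gripper":2},{"x":0,"y":0,"z":2.5,"wx":0,"wy":0,"wz":0,"gripper":2},{"x":0,"y":0,"z":2,"wx":0,"wy":0,"wz":0,"gripper":2},{"x":0,"y":0,"z":1.5,"wx":0,"wy":0,"wz":0,"gripper":2},{"x":0,"y":0,"z":0.8,"wx":0,"wy":0,"wz":0,"gripper":2},{"x":0,"y":0,"z":0.5,"wx":0,"wy":0,"wz":0,"gripper":2},{"x":0,"y":0,"z":0.3,"wx":0,"wy":0,"wz":0,"gripper":2},{"x":0,"y":0,"z":0,"wx":0,"wy":0,"wz":0,"gripper":2},{"x":0,"y":0,"z":0,"wx":0,"wy":0,"wz":0,"gripper":2},{"x":0,"y":0,"z":0.08,"wx":0,"wy":0,"wz":0,"gripper":2},{"x":0,"y":0,"z":0.08,"wx":0,"wy":0,"wz":0,"gripper":2},{"x":0,"y":0,"z":0,"wx":0,"wy":0,"wz":0,"gripper":2},{"x":0,"y":0,"z":0,"wx":0,"wy":0,"wz":0,"gripper":2}]'

```text
time_s: 16.55
position: [0.49, -0.221, 0.2078]
tool_rot: [[-0.138, 0.99, 0.001], [0.99, 0.138, -0.001], [-0.001, 0.001, -1.0]]
ft_force: [-3.0, -0.8, 4.5]
grip_width: 0.0355
```

>>> step_arm --increments '[{"x":0,"y":0,"z":0,"wx":0,"wy":0,"wz":0,"gripper":4},{"x":0,"y":0,"z":0,"wx":0,"wy":0,"wz":0,"gripper":5},{"x":0,"y":0,"z":0,"wx":0,"wy":0,"wz":0,"gripper":5.7},{"x":0,"y":0,"z":0,"wx":0,"wy":0,"wz":0,"gripper":5.7},{"x":0,"y":0,"z":0,"wx":0,"wy":0,"wz":0,"gripper":5.7},{"x":0,"y":0,"z":-1,"wx":0,"wy":0,"wz":0,"gripper":5.7},{"x":0,"y":0,"z":-2,"wx":0,"wy":0,"wz":0,"gripper":5.7},{"x":0,"y":0,"z":-3,"wx":0,"wy":0,"wz":0,"gripper":5.7},{"x":0,"y":0,"z":-4,"wx":0,"wy":0,"wz":0,"gripper":5.7},{"x":0,"y":0,"z":-2.2,"wx":0,"wy":0,"wz":0.083,"gripper":5.7},{"x":0,"y":0,"z":0,"wx":0,"wy":0,"wz":0.083,"gripper":5.7},{"x":3.2,"y":-0.5,"z":0,"wx":0,"wy":0,"wz":0,"gripper":5.7},{"x":4.4,"y":-0.8,"z":0,"wx":0,"wy":0,"wz":0,"gripper":5.7},{"x":4.4,"y":-0.8,"z":0,"wx":0,"wy":0,"wz":0,"gripper":5.7},{"x":4.4,"y":-0.8,"z":0,"wx":0,"wy":0,"wz":0,"gripper":5.7},{"x":4.4,"y":-0.8,"z":0,"wx":0,"wy":0,"wz":0,"gripper":5.7},{"x":4.4,"y":-0.7,"z":0,"wx":0,"wy":0,"wz":0,"gripper":5.7},{"x":0,"y":0,"z":0,"wx":0,"wy":0,"wz":0,"gripper":5.7},{"x":0,"y":0,"z":0,"wx":0,"wy":0,"wz":0,"gripper":5.7},{"x":0,"y":0,"z":0,"wx":0,"wy":0,"wz":0,"gripper":5.7}]'

```text
time_s: 18.55
position: [0.4532, 0.0315, 0.3297]
tool_rot: [[0.028, 1.0, 0.001], [1.0, -0.028, -0.0], [-0.0, 0.001, -1.0]]
ft_force: [0.4, 0.4, 0.5]
grip_width: 0.0567
```

```bash
python3 - <<'E'
from h import *;from rig import env
t=env.get_image('top');cv2.imwrite('pics/t6.png',t['color'])
for p,a in blobs(t['color'],'yellow',30): print(p,a,plane(t,p,.078).round(4))
look('red',env,'w6',np.array([.4535,.0325]))
go(env.observe(),.4535,.0325,.198,88.4)
E
```

```text
[211.1, 71.0] 740 [[0.8156 0.1829 0.078 ]]
[390.4, 218.5] 618 [[ 0.4825 -0.192   0.078 ]]
[400.1, 203.3] 35 [[ 0.5141 -0.2142  0.078 ]]
[407.3, 214.3] 202 [[ 0.4903 -0.2285  0.078 ]]
[403.9, 227.2] 39 [[ 0.4632 -0.2199  0.078 ]]
blob px [281. 218.] area 921.0 ctr [452.7  35.1] size [29.8 19.2] ang 88.3
blob px [281. 179.] area 141.5 ctr [422.6  35.9] size [28.6  3. ] ang 88.3
wz -0.002 shift cm [ 0.14  0.02 13.15] tilt [ 0.0002 -0.0001]
```

View pics/w6.png

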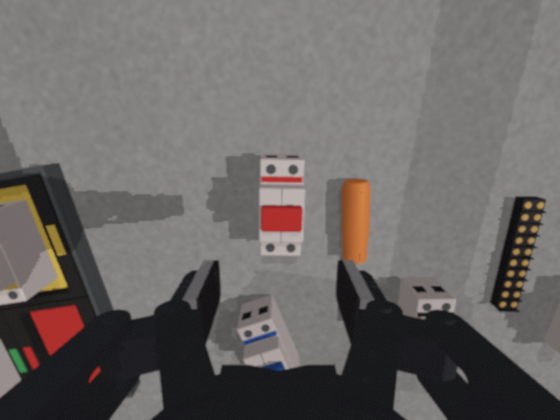

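Wrist view: the red breaker is centred at (281,210) and aligned (88.3°). The screwdriver handle's near edge at (342,220) leaves about 11 mm beyond the finger's back. Narrowing the jaw a bit, then descending.

>>> step_arm --increments '[{"x":0.2,"y":0,"z":1.5,"wx":0,"wy":0,"wz":0,"gripper":5.3},{"x":0,"y":0,"z":3,"wx":0,"wy":0,"wz":0,"gripper":5.3},{"x":0,"y":0,"z":3,"wx":0,"wy":0,"wz":0,"gripper":5.3},{"x":0,"y":0,"z":2.5,"wx":0,"wy":0,"wz":0,"gripper":5.3},{"x":0,"y":0,"z":2.15,"wx":0,"wy":0,"wz":0,"gripper":5.3},{"x":0,"y":0,"z":1,"wx":0,"wy":0,"wz":0,"gripper":5.3},{"x":0,"y":0,"z":0,"wx":0,"wy":0,"wz":0,"gripper":5.3},{"x":0,"y":0,"z":0,"wx":0,"wy":0,"wz":0,"gripper":5.3},{"x":0,"y":0,"z":0,"wx":0,"wy":0,"wz":0,"gripper":4.2},{"x":0,"y":0,"z":0,"wx":0,"wy":0,"wz":0,"gripper":3.8},{"x":0,"y":0,"z":0,"wx":0,"wy":0,"wz":0,"gripper":3},{"x":0,"y":0,"z":0,"wx":0,"wy":0,"wz":0,"gripper":2},{"x":0,"y":0,"z":0,"wx":0,"wy":0,"wz":0,"gripper":2},{"x":0,"y":0,"z":0,"wx":0,"wy":0,"wz":0,"gripper":2},{"x":0,"y":0,"z":0,"wx":0,"wy":0,"wz":0,"gripper":2},{"x":0,"y":0,"z":-0.3,"wx":0,"wy":0,"wz":0,"gripper":2},{"x":0,"y":0,"z":-0.7,"wx":0,"wy":0,"wz":0,"gripper":2},{"x":0,"y":0,"z":-1,"wx":0,"wy":0,"wz":0,"gripper":2},{"x":0,"y":0,"z":0,"wx":0,"wy":0,"wz":0,"gripper":2},{"x":0,"y":0,"z":0,"wx":0,"wy":0,"wz":0,"gripper":2}]'

```text
time_s: 20.65
position: [0.4531, 0.0342, 0.2182]
tool_rot: [[0.028, 1.0, 0.001], [1.0, -0.028, -0.0], [-0.0, 0.001, -1.0]]
ft_force: [0.3, -1.0, -1.8]
grip_width: 0.0356
```

```bash
python3 - <<'E'
from h import *;from rig import env
o=env.observe();print(o['position'],o['ft_force'],o['grip_width'])
go(o,.6145,-.2022,.32,97.9)
E
```

```text
[0.45306398 0.03417333 0.21816256] [ 0.28447566 -0.96222869 -1.75147158] 0.03557159276450952
wz -0.166 shift cm [-25.63  12.74 -10.18] tilt [ 0.0008 -0.0002]
```

>>> step_arm --increments '[{"x":0,"y":0,"z":-1.5,"wx":0,"wy":0,"wz":0,"gripper":2},{"x":0,"y":0,"z":-3,"wx":0,"wy":0,"wz":-0.055,"gripper":2},{"x":0,"y":0,"z":-3.2,"wx":0,"wy":0,"wz":-0.056,"gripper":2},{"x":0,"y":0,"z":-2.5,"wx":0,"wy":0,"wz":-0.055,"gripper":2},{"x":-1.6,"y":0.8,"z":0,"wx":0,"wy":0,"wz":0,"gripper":2},{"x":-3.6,"y":1.8,"z":0,"wx":0,"wy":0,"wz":0,"gripper":2},{"x":-3.6,"y":1.8,"z":0,"wx":0,"wy":0,"wz":0,"gripper":2},{"x":-3.6,"y":1.8,"z":0,"wx":0,"wy":0,"wz":0,"gripper":2},{"x":-3.6,"y":1.8,"z":0,"wx":0,"wy":0,"wz":0,"gripper":2},{"x":-3.6,"y":1.8,"z":0,"wx":0,"wy":0,"wz":0,"gripper":2},{"x":-3.6,"y":1.8,"z":0,"wx":0,"wy":0,"wz":0,"gripper":2},{"x":-1.6,"y":0.8,"z":0,"wx":0,"wy":0,"wz":0,"gripper":2},{"x":-0.83,"y":0.34,"z":0,"wx":0,"wy":0,"wz":0,"gripper":2},{"x":0,"y":0,"z":0,"wx":0,"wy":0,"wz":0,"gripper":2},{"x":0,"y":0,"z":0,"wx":0,"wy":0,"wz":0,"gripper":2},{"x":0,"y":0,"z":0,"wx":0,"wy":0,"wz":0,"gripper":2}]'

```text
time_s: 22.25
position: [0.6143, -0.2012, 0.3198]
tool_rot: [[-0.138, 0.99, -0.0], [0.99, 0.138, 0.0], [0.0, -0.0, -1.0]]
ft_force: [0.2, 0.1, -3.1]
grip_width: 0.0357
```

```bash
python3 - <<'E'
from h import *;from rig import env
o=env.observe();print(o['position'],o['ft_force'],o['grip_width'])
go(o,.6145,-.2022,.209,97.9)
E
```

```text
[ 0.61425359 -0.20124873  0.31979817] [ 0.21289711  0.10448593 -3.14299406] 0.03571197648788106
wz 0.001 shift cm [-1.000e-01  1.000e-02  1.108e+01] tilt [-0.0005  0.0004]
```

>>> step_arm --increments '[{"x":-0.1,"y":0,"z":1,"wx":0,"wy":0,"wz":0,"gripper":2},{"x":0,"y":0,"z":2.5,"wx":0,"wy":0,"wz":0,"gripper":2},{"x":0,"y":0,"z":2.5,"wx":0,"wy":0,"wz":0,"gripper":2},{"x":0,"y":0,"z":2,"wx":0,"wy":0,"wz":0,"gripper":2},{"x":0,"y":0,"z":1.5,"wx":0,"wy":0,"wz":0,"gripper":2},{"x":0,"y":0,"z":0.8,"wx":0,"wy":0,"wz":0,"gripper":2},{"x":0,"y":0,"z":0.5,"wx":0,"wy":0,"wz":0,"gripper":2},{"x":0,"y":0,"z":0.28,"wx":0,"wy":0,"wz":0,"gripper":2},{"x":0,"y":0,"z":0,"wx":0,"wy":0,"wz":0,"gripper":2},{"x":0,"y":0,"z":0,"wx":0,"wy":0,"wz":0,"gripper":2},{"x":0,"y":0,"z":0.08,"wx":0,"wy":0,"wz":0,"gripper":2},{"x":0,"y":0,"z":0.08,"wx":0,"wy":0,"wz":0,"gripper":2},{"x":0,"y":0,"z":0,"wx":0,"wy":0,"wz":0,"gripper":2},{"x":0,"y":0,"z":0,"wx":0,"wy":0,"wz":0,"gripper":2}]'

```text
time_s: 23.65
position: [0.6148, -0.2032, 0.2078]
tool_rot: [[-0.138, 0.99, 0.001], [0.99, 0.138, -0.0], [-0.0, 0.0, -1.0]]
ft_force: [-0.3, 0.7, -0.4]
grip_width: 0.0353
```

>>> step_arm --increments '[{"x":0,"y":0,"z":0.06,"wx":0,"wy":0,"wz":0,"gripper":2},{"x":0,"y":0,"z":0,"wx":0,"wy":0,"wz":0,"gripper":2},{"x":0,"y":0,"z":0,"wx":0,"wy":0,"wz":0,"gripper":4},{"x":0,"y":0,"z":0,"wx":0,"wy":0,"wz":0,"gripper":5},{"x":0,"y":0,"z":0,"wx":0,"wy":0,"wz":0,"gripper":6},{"x":0,"y":0,"z":0,"wx":0,"wy":0,"wz":0,"gripper":6},{"x":0,"y":0,"z":0,"wx":0,"wy":0,"wz":0,"gripper":6},{"x":0,"y":0,"z":-1,"wx":0,"wy":0,"wz":0,"gripper":6},{"x":0,"y":0,"z":-2,"wx":0,"wy":0,"wz":0,"gripper":6},{"x":0,"y":0,"z":-3,"wx":0,"wy":0,"wz":0,"gripper":6},{"x":0,"y":0,"z":-4,"wx":0,"wy":0,"wz":0,"gripper":6},{"x":0,"y":0,"z":-2.2,"wx":0,"wy":0,"wz":-0.097,"gripper":6},{"x":0,"y":0,"z":0,"wx":0,"wy":0,"wz":-0.097,"gripper":6},{"x":3.5,"y":1,"z":0,"wx":0,"wy":0,"wz":0,"gripper":6},{"x":4.4,"y":1.3,"z":0,"wx":0,"wy":0,"wz":0,"gripper":6},{"x":4.4,"y":1.3,"z":0,"wx":0,"wy":0,"wz":0,"gripper":6},{"x":4.4,"y":1.3,"z":0,"wx":0,"wy":0,"wz":0,"gripper":6},{"x":4.4,"y":1.3,"z":0,"wx":0,"wy":0,"wz":0,"gripper":6},{"x":0,"y":0,"z":0,"wx":0,"wy":0,"wz":0,"gripper":6},{"x":0,"y":0,"z":0,"wx":0,"wy":0,"wz":0,"gripper":6}]'

```text
time_s: 25.65
position: [0.6044, 0.0174, 0.3296]
tool_rot: [[-0.328, 0.945, 0.001], [0.945, 0.328, -0.0], [-0.001, 0.001, -1.0]]
ft_force: [0.1, -0.7, 0.2]
grip_width: 0.0599
```

```bash
python3 - <<'E'
from h import *;from rig import env
t=env.get_image('top');cv2.imwrite('pics/t7.png',t['color'])
for p,a in blobs(t['color'],'red',30): print(p,a,plane(t,p,.078).round(4))
look('blue',env,'w7',np.array([.605,.0165]))
go(env.observe(),.605,.0165,.198,109)
E
```

```text
[380.3, 166.2] 539 [[ 0.5949 -0.1756  0.078 ]]
[396.3, 157.2] 197 [[ 0.6134 -0.2109  0.078 ]]
[393.6, 170.2] 38 [[ 0.5855 -0.2037  0.078 ]]
blob px [280. 220.] area 893.0 ctr [605.  19.] size [19.2 29.3] ang 19.1
blob px [280. 181.] area 114.5 ctr [576.9   8.8] size [ 2.2 28.6] ang 19.1
wz -0.000 shift cm [ 0.07  0.06 13.12] tilt [ 0.0006 -0.0004]
```

View pics/w7.png

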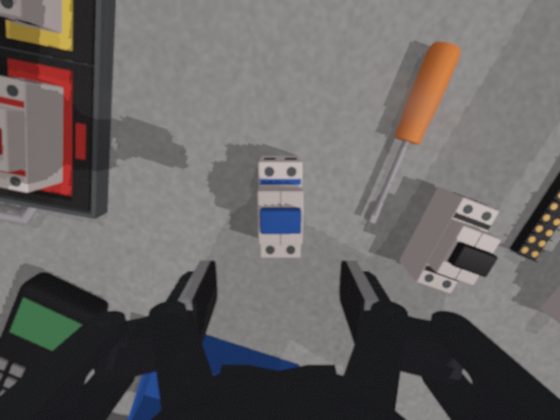

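Wrist view: the two-pole blue breaker is centred at (280,207) and aligned (19.1°). Red sits upright in its pocket at the left, and the fingers are clear of the screwdriver and the black breaker.

>>> step_arm --increments '[{"x":0.15,"y":0.05,"z":1.5,"wx":0,"wy":0,"wz":0,"gripper":6},{"x":0,"y":0,"z":3,"wx":0,"wy":0,"wz":0,"gripper":6},{"x":0,"y":0,"z":3,"wx":0,"wy":0,"wz":0,"gripper":6},{"x":0,"y":0,"z":2.5,"wx":0,"wy":0,"wz":0,"gripper":6},{"x":0,"y":0,"z":2.15,"wx":0,"wy":0,"wz":0,"gripper":6},{"x":0,"y":0,"z":1,"wx":0,"wy":0,"wz":0,"gripper":6},{"x":0,"y":0,"z":0,"wx":0,"wy":0,"wz":0,"gripper":6},{"x":0,"y":0,"z":0,"wx":0,"wy":0,"wz":0,"gripper":6},{"x":0,"y":0,"z":0,"wx":0,"wy":0,"wz":0,"gripper":4.2},{"x":0,"y":0,"z":0,"wx":0,"wy":0,"wz":0,"gripper":3.8},{"x":0,"y":0,"z":0,"wx":0,"wy":0,"wz":0,"gripper":3},{"x":0,"y":0,"z":0,"wx":0,"wy":0,"wz":0,"gripper":2},{"x":0,"y":0,"z":0,"wx":0,"wy":0,"wz":0,"gripper":2},{"x":0,"y":0,"z":0,"wx":0,"wy":0,"wz":0,"gripper":2},{"x":0,"y":0,"z":0,"wx":0,"wy":0,"wz":0,"gripper":2},{"x":0,"y":0,"z":-0.3,"wx":0,"wy":0,"wz":0,"gripper":2},{"x":0,"y":0,"z":-0.7,"wx":0,"wy":0,"wz":0,"gripper":2},{"x":0,"y":0,"z":-1,"wx":0,"wy":0,"wz":0,"gripper":2},{"x":0,"y":0,"z":0,"wx":0,"wy":0,"wz":0,"gripper":2},{"x":0,"y":0,"z":0,"wx":0,"wy":0,"wz":0,"gripper":2}]'

```text
time_s: 27.75
position: [0.6045, 0.0181, 0.2176]
tool_rot: [[-0.326, 0.945, 0.001], [0.945, 0.326, -0.0], [-0.0, 0.001, -1.0]]
ft_force: [-0.3, 0.2, -2.9]
grip_width: 0.0352
```

```bash
python3 - <<'E'
from h import *;from rig import env
o=env.observe();print(o['position'],o['ft_force'],o['grip_width'])
go(o,.5025,-.3118,.33,97.9)
E
```

```text
[0.60448239 0.01813774 0.21764104] [-0.26905502  0.18560178 -2.94852967] 0.03522801983105894
wz 0.194 shift cm [-31.28 -14.64 -11.24] tilt [ 0.0006 -0.0001]
```

>>> step_arm --increments '[{"x":0,"y":0,"z":-1.5,"wx":0,"wy":0,"wz":0,"gripper":2},{"x":0,"y":0,"z":-3,"wx":0,"wy":0,"wz":0.065,"gripper":2},{"x":0,"y":0,"z":-4,"wx":0,"wy":0,"wz":0.065,"gripper":2},{"x":0,"y":0,"z":-2.7,"wx":0,"wy":0,"wz":0.064,"gripper":2},{"x":-1.6,"y":-0.75,"z":0,"wx":0,"wy":0,"wz":0,"gripper":2},{"x":-3.6,"y":-1.68,"z":0,"wx":0,"wy":0,"wz":0,"gripper":2},{"x":-3.6,"y":-1.68,"z":0,"wx":0,"wy":0,"wz":0,"gripper":2},{"x":-3.6,"y":-1.68,"z":0,"wx":0,"wy":0,"wz":0,"gripper":2},{"x":-3.6,"y":-1.68,"z":0,"wx":0,"wy":0,"wz":0,"gripper":2},{"x":-3.6,"y":-1.68,"z":0,"wx":0,"wy":0,"wz":0,"gripper":2},{"x":-3.6,"y":-1.68,"z":0,"wx":0,"wy":0,"wz":0,"gripper":2},{"x":-3.6,"y":-1.68,"z":0,"wx":0,"wy":0,"wz":0,"gripper":2},{"x":-2.9,"y":-1.4,"z":0,"wx":0,"wy":0,"wz":0,"gripper":2},{"x":-1.6,"y":-0.75,"z":0,"wx":0,"wy":0,"wz":0,"gripper":2},{"x":0,"y":0,"z":0,"wx":0,"wy":0,"wz":0,"gripper":2},{"x":0,"y":0,"z":0,"wx":0,"wy":0,"wz":0,"gripper":2},{"x":0,"y":0,"z":0,"wx":0,"wy":0,"wz":0,"gripper":2}]'

```text
time_s: 29.45
position: [0.5027, -0.311, 0.329]
tool_rot: [[-0.139, 0.99, -0.001], [0.99, 0.139, 0.001], [0.001, -0.0, -1.0]]
ft_force: [0.4, -0.2, -1.6]
grip_width: 0.0352
```

```bash
python3 - <<'E'
from h import *;from rig import env
o=env.observe();print(o['position'],o['ft_force'],o['grip_width'])
go(o,.5025,-.3118,.209,97.9)
E
```

```text
[ 0.50270048 -0.31100227  0.32895606] [ 0.39580814 -0.209225   -1.57832027] 0.03523226347549977
wz 0.002 shift cm [-0.08 -0.03 12.  ] tilt [-0.0005  0.0009]
```

>>> step_arm --increments '[{"x":-0.08,"y":0,"z":1,"wx":0,"wy":0,"wz":0,"gripper":2},{"x":0,"y":0,"z":2.5,"wx":0,"wy":0,"wz":0,"gripper":2},{"x":0,"y":0,"z":3,"wx":0,"wy":0,"wz":0,"gripper":2},{"x":0,"y":0,"z":2.4,"wx":0,"wy":0,"wz":0,"gripper":2},{"x":0,"y":0,"z":1.5,"wx":0,"wy":0,"wz":0,"gripper":2},{"x":0,"y":0,"z":0.8,"wx":0,"wy":0,"wz":0,"gripper":2},{"x":0,"y":0,"z":0.5,"wx":0,"wy":0,"wz":0,"gripper":2},{"x":0,"y":0,"z":0.3,"wx":0,"wy":0,"wz":0,"gripper":2},{"x":0,"y":0,"z":0,"wx":0,"wy":0,"wz":0,"gripper":2},{"x":0,"y":0,"z":0,"wx":0,"wy":0,"wz":0,"gripper":2},{"x":0,"y":0,"z":0.1,"wx":0,"wy":0,"wz":0,"gripper":2},{"x":0,"y":0,"z":0.1,"wx":0,"wy":0,"wz":0,"gripper":2},{"x":0,"y":0,"z":0,"wx":0,"wy":0,"wz":0,"gripper":2},{"x":0,"y":0,"z":0,"wx":0,"wy":0,"wz":0,"gripper":2}]'

```text
time_s: 30.85
position: [0.5026, -0.3129, 0.2075]
tool_rot: [[-0.138, 0.99, 0.0], [0.99, 0.138, -0.0], [-0.0, 0.0, -1.0]]
ft_force: [0.9, -0.1, -1.2]
grip_width: 0.0352
```

Nearly in contact. Nudging down 0.6 mm, releasing, and retreating clear of the views.

>>> step_arm --increments '[{"x":0,"y":0,"z":0.06,"wx":0,"wy":0,"wz":0,"gripper":2},{"x":0,"y":0,"z":0,"wx":0,"wy":0,"wz":0,"gripper":2},{"x":0,"y":0,"z":0,"wx":0,"wy":0,"wz":0,"gripper":4},{"x":0,"y":0,"z":0,"wx":0,"wy":0,"wz":0,"gripper":5},{"x":0,"y":0,"z":0,"wx":0,"wy":0,"wz":0,"gripper":6},{"x":0,"y":0,"z":0,"wx":0,"wy":0,"wz":0,"gripper":6},{"x":0,"y":0,"z":0,"wx":0,"wy":0,"wz":0,"gripper":6},{"x":0,"y":0,"z":-1,"wx":0,"wy":0,"wz":0,"gripper":6},{"x":0,"y":0,"z":-2,"wx":0,"wy":0,"wz":0,"gripper":6},{"x":0,"y":0,"z":-3,"wx":0,"wy":0,"wz":0,"gripper":6},{"x":0,"y":0,"z":-4,"wx":0,"wy":0,"wz":0,"gripper":6},{"x":0,"y":0,"z":-4,"wx":0,"wy":0,"wz":0,"gripper":6},{"x":4,"y":-1,"z":-3,"wx":0,"wy":0,"wz":0,"gripper":6},{"x":4,"y":-1,"z":0,"wx":0,"wy":0,"wz":0,"gripper":6},{"x":4,"y":-1,"z":0,"wx":0,"wy":0,"wz":0,"gripper":6},{"x":4,"y":-1,"z":0,"wx":0,"wy":0,"wz":0,"gripper":6},{"x":4,"y":-1,"z":0,"wx":0,"wy":0,"wz":0,"gripper":6},{"x":4,"y":-1,"z":0,"wx":0,"wy":0,"wz":0,"gripper":6},{"x":0,"y":0,"z":0,"wx":0,"wy":0,"wz":0,"gripper":6},{"x":0,"y":0,"z":0,"wx":0,"wy":0,"wz":0,"gripper":6}]'

```text
time_s: 32.85
position: [0.4101, -0.0837, 0.3771]
tool_rot: [[-0.139, 0.99, 0.002], [0.99, 0.139, -0.001], [-0.001, 0.001, -1.0]]
ft_force: [0.3, -0.7, -0.3]
grip_width: 0.0606
```

```bash
python3 - <<'E'
from h import *;from rig import env;import pickle
t=env.get_image('top');s=env.get_image('side');t0=pickle.load(open('d0.pkl','rb'))['top']['color']
# expected toggle pixels (breaker at pocket centre, toggle top z=.009+.072)
P={'green':(.6273,-.2944),'blue':(.5025,-.3118),'yellow':(.4897,-.2196),'red':(.6145,-.2022)}
for c,(x,y) in P.items():
    for d,n in ((t,'top'),(s,'side')): print(c,n,'expect',proj(d,[[x,y,.081]]).round(1),[b for b in blobs(d['color'],c,25) if np.hypot(*(b[0]-proj(d,[[x,y,.081]])[0]))<28])
for n,(a,b,c,e) in {'single':(158,202,128,158),'black':(155,202,205,232)}.items():
    print(n,'mean abs change',np.abs(t['color'][a:b,c:e].astype(int)-t0[a:b,c:e]).mean().round(2))
    sh=cv2.matchTemplate(t['color'][a-8:b+8,c-8:e+8],t0[a:b,c:e],cv2.TM_CCOEFF_NORMED);print(cv2.minMaxLoc(sh)[1],cv2.minMaxLoc(sh)[3])
v=np.hstack([cv2.resize(t['color'][110:260,340:480],(400,429)),cv2.resize(s['color'][230:410,240:480],(400,300)).__class__ and cv2.copyMakeBorder(cv2.resize(s['color'][200:410,240:480],(400,350)),0,79,0,0,0)])
cv2.imwrite('pics/final.png',v);cv2.imwrite('pics/topf.png',t['color'])
E
```

```text
green top expect [[434.9 149.5]] [([421.7, 160.8], 369), ([436.7, 150.3], 156), ([410.4, 158.0], 49), ([434.3, 163.5], 29)]
green side expect [[416.6 328.7]] [([416.2, 330.7], 296), ([394.7, 340.5], 107)]
blue top expect [[446.2 207.3]] [([431.0, 212.3], 505), ([448.1, 206.8], 148), ([446.0, 219.3], 25)]
blue side expect [[342.2 360.4]] [([343.4, 362.7], 348), ([319.4, 364.1], 37), ([326.0, 379.5], 63)]
yellow top expect [[403.5 214.6]] [([386.8, 209.7], 428), ([399.8, 203.3], 34), ([407.3, 214.2], 196), ([404.1, 227.1], 39), ([407.0, 237.0], 80)]
yellow side expect [[311.2 311.1]] [([312.2, 314.4], 276), ([295.6, 326.9], 65)]
red top expect [[392.5 156.6]] [([380.2, 166.5], 543), ([389.3, 146.5], 26), ([396.3, 157.2], 191), ([393.6, 170.2], 41)]
red side expect [[380.1 285.8]] [([380.7, 288.7], 231), ([363.1, 299.9], 76)]
single mean abs change 4.78
0.9854029417037964 (8, 8)
black mean abs change 11.25
0.9882882237434387 (8, 8)
```

View pics/final.png

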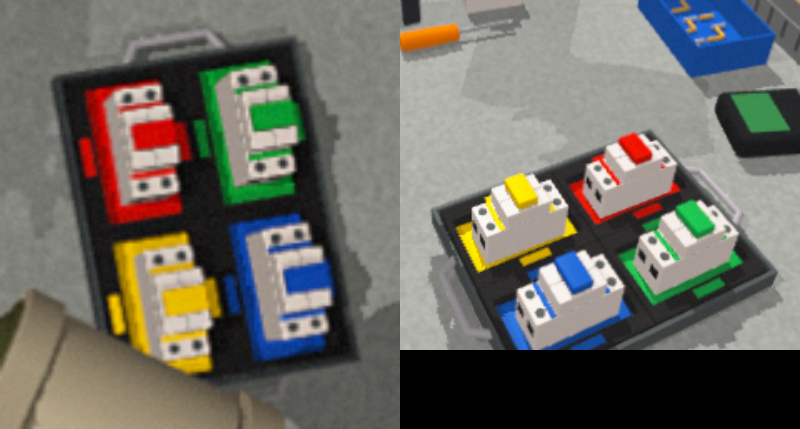

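View pics/topf.png

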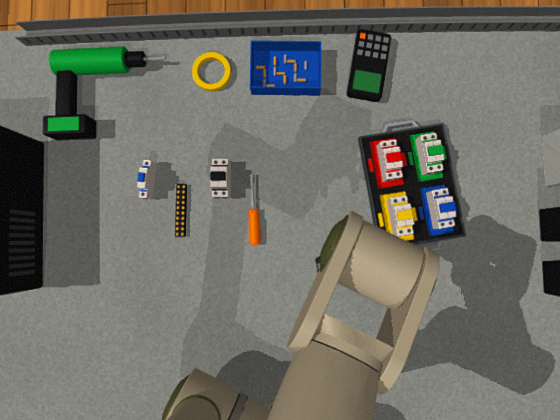

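All four breakers stand upright in their own pockets; toggles at top-view (436,150) green, (448,207) blue, (407,214) yellow, (396,157) red, within about 4 px of expected. The two look-alikes haven't shifted, and the arm is touching nothing.

```bash
python3 -c "
from rig import env
print(env.close_job())"
```

```text
the job is handed in; nothing more can be done
None
```

I put the green, yellow, red and blue two-pole breakers into the pockets of their colour. I lowered each one slowly to about floor height, released it there, and handed the job in at about 33 s of the 122 s allowed. No verdict was reported.

- **Positions:** In the last top and side pictures all four stand upright in their own pockets. Their toggles are within about 4 pixels (roughly 8 mm) of where a centred breaker's would show. Part of that is the toggle colour merging with same-coloured tabs on the tray.
- **Look-alikes:** The black-toggle and single-pole breakers show no shift at pixel resolution (about 2 mm) and are still standing.
- **Arm:** It was clear of everything at hand-in, with the force reading near zero.
- **Less certain points:** For green and yellow the force reading confirmed contact with the floor before release. For red and blue it was only starting to change, so I went down another 0.6 mm and let go without rechecking. I found the pocket centres from the cards, which the tray walls partly hide, and the top and side views differed by 2–6 mm, so I used the average.
- **Refused call:** The first move call was refused for missing keys, and nothing moved.

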